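# Fill the candle packing carrier

## Task

One of the four wells of the wooden carrier already holds a ball candle; put the three loose ball candles upright into the three empty wells, one per well, and leave every candle pressed down so far that the sliding floor under it is at its lower stop. The floors move stiffly and stop at different heights, so feel for the stop, and keep the force on the soft wax, gripping or pressing, below about 30 N. Leave the first candle in its well and the other things on the table where they are.

Things in the scene. Friction and masses are not known exactly. Their poses are not given: they have to be found in the camera images.
- carrier: pale wooden packing carrier, a fixed block 170 x 170 x 40 mm with four round wells in a 2 x 2 grid; origin at the centre of its underside, x and y along its sides, z up. Each well is a 48 mm hole with a sliding metal floor disc (43 mm) inside
- well_1 (a point): centre of the mouth of a well, level with the carrier's top (40 mm above the table), at x,y = +39,+39 mm in the carrier's frame
- well_2 (a point): centre of the mouth of a well, level with the carrier's top (40 mm above the table), at x,y = +39,-39 mm in the carrier's frame
- well_3 (a point): centre of the mouth of a well, level with the carrier's top (40 mm above the table), at x,y = -39,+39 mm in the carrier's frame
- well_4 (a point): centre of the mouth of a well, level with the carrier's top (40 mm above the table), at x,y = -39,-39 mm in the carrier's frame
- ball_a_center (a point): centre of a white ball candle, 40 mm in diameter, with a flat foot 20 mm across, 17.3 mm below this point, and a flat top 18 mm across, 17.9 mm above it; about 40 g; stands on its foot on the table at the start
- ball_a: the same ball candle as ball_a_center; origin at the middle of its foot, z up through its top
- ball_b_center (a point): centre of a white ball candle, 40 mm in diameter, with a flat foot 20 mm across, 17.3 mm below this point, and a flat top 18 mm across, 17.9 mm above it; about 40 g; stands on its foot on the table at the start
- ball_b: the same ball candle as ball_b_center; origin at the middle of its foot, z up through its top
- ball_c_center (a point): centre of a white ball candle, 40 mm in diameter, with a flat foot 20 mm across, 17.3 mm below this point, and a flat top 18 mm across, 17.9 mm above it; about 40 g; stands on its foot on the table at the start
- ball_c: the same ball candle as ball_c_center; origin at the middle of its foot, z up through its top
- ball_d_center (a point): centre of a white ball candle, 40 mm in diameter, with a flat foot 20 mm across, 17.3 mm below this point, and a flat top 18 mm across, 17.9 mm above it; about 40 g; already seated in one of the wells on a fully lowered floor
- ball_d: the same ball candle as ball_d_center; origin at the middle of its foot, z up through its top
- floor_1 (a joint): travel of one of the four sliding floors (which well it belongs to varies): 0 m fully raised, 0.014 m at its lower stop (a firm rubber buffer). It slides stiffly (about 6 N) and stays where left. A raised floor's top stands 19 to 28 mm above the table, a lowered one's 8 to 14 mm; the stop's height differs from well to well and is not measured
- floor_2 (a joint): travel of one of the four sliding floors (which well it belongs to varies): 0 m fully raised, 0.014 m at its lower stop (a firm rubber buffer). It slides stiffly (about 6 N) and stays where left. A raised floor's top stands 19 to 28 mm above the table, a lowered one's 8 to 14 mm; the stop's height differs from well to well and is not measured
- floor_3 (a joint): travel of one of the four sliding floors (which well it belongs to varies): 0 m fully raised, 0.014 m at its lower stop (a firm rubber buffer). It slides stiffly (about 6 N) and stays where left. A raised floor's top stands 19 to 28 mm above the table, a lowered one's 8 to 14 mm; the stop's height differs from well to well and is not measured
- floor_4 (a joint): travel of one of the four sliding floors (which well it belongs to varies): 0 m fully raised, 0.014 m at its lower stop (a firm rubber buffer). It slides stiffly (about 6 N) and stays where left. A raised floor's top stands 19 to 28 mm above the table, a lowered one's 8 to 14 mm; the stop's height differs from well to well and is not measured
- stapler: bystander: small stapler, 93 x 21 x 27 mm; origin under its middle
- staple_box: bystander: small box of staples, 30 x 66 x 20 mm; origin under its middle
- marker: bystander: marker pen, 17 x 135 x 16 mm; origin under its middle
- tin: bystander: shallow round tin, 140 mm across, 16 mm high; origin under its middle
- spatula: bystander: small wooden-handled spatula, 14 x 99 x 18 mm; origin under its middle
Things that resemble listed ones, but are neither listed nor needed, are in the scene too. What is shaped like the ball_c but purple is not meant. Leave any pink look-alike of the ball_a alone.

How it is judged (in metres and radians):
At the end, for the whole second after the job is handed in: Each of the four wells holds one ball candle, its centre within 9 mm of the well's axis and less than 36 mm above the carrier's underside, foot down (tilted less than 0.35 rad) and at rest, and all four sliding floors are within 1.8 mm of their lower stops (value of joint each of floor_1, floor_2, floor_3, floor_4 above 0.0122 m and ((horizontal distance between ball_a_center and well_1 below 0.009 m and z of ball_a_center in the frame of carrier below 0.036 m) or (horizontal distance between ball_b_center and well_1 below 0.009 m and z of ball_b_center in the frame of carrier below 0.036 m) or (horizontal distance between ball_c_center and well_1 below 0.009 m and z of ball_c_center in the frame of carrier below 0.036 m) or (horizontal distance between ball_d_center and well_1 below 0.009 m and z of ball_d_center in the frame of carrier below 0.036 m)) and ((horizontal distance between ball_a_center and well_2 below 0.009 m and z of ball_a_center in the frame of carrier below 0.036 m) or (horizontal distance between ball_b_center and well_2 below 0.009 m and z of ball_b_center in the frame of carrier below 0.036 m) or (horizontal distance between ball_c_center and well_2 below 0.009 m and z of ball_c_center in the frame of carrier below 0.036 m) or (horizontal distance between ball_d_center and well_2 below 0.009 m and z of ball_d_center in the frame of carrier below 0.036 m)) and ((horizontal distance between ball_a_center and well_3 below 0.009 m and z of ball_a_center in the frame of carrier below 0.036 m) or (horizontal distance between ball_b_center and well_3 below 0.009 m and z of ball_b_center in the frame of carrier below 0.036 m) or (horizontal distance between ball_c_center and well_3 below 0.009 m and z of ball_c_center in the frame of carrier below 0.036 m) or (horizontal distance between ball_d_center and well_3 below 0.009 m and z of ball_d_center in the frame of carrier below 0.036 m)) and ((horizontal distance between ball_a_center and well_4 below 0.009 m and z of ball_a_center in the frame of carrier below 0.036 m) or (horizontal distance between ball_b_center and well_4 below 0.009 m and z of ball_b_center in the frame of carrier below 0.036 m) or (horizontal distance between ball_c_center and well_4 below 0.009 m and z of ball_c_center in the frame of carrier below 0.036 m) or (horizontal distance between ball_d_center and well_4 below 0.009 m and z of ball_d_center in the frame of carrier below 0.036 m)) and angle between each of ball_a, ball_b, ball_c, ball_d's own z axis and vertical below 0.35 rad and linear speed of each of ball_a, ball_b, ball_c, ball_d below 0.02 m/s); the robot touches nothing.
It fails at once if a ball candle is squeezed or pressed with more than 70 N, both fingers together (contact force between the fingers and ball_a above 70 N or contact force between the fingers and ball_b above 70 N or contact force between the fingers and ball_c above 70 N or contact force between the fingers and ball_d above 70 N).
It fails at once if the candle already in its well is taken out (height (world z) of ball_d above 0.035 m).
It fails at once if the stapler, staple box, marker, tin or spatula is pushed out of its place by more than 30 mm (distance of any of stapler, staple_box, marker, tin, spatula from where it was at the start of the episode above 0.03 m).
It also fails if it takes over 72 s, if anything falls off the work surface, if the arm or the gripper's body presses on something with over 40 N, if the wrist force passes 120 N, or if a joint passes its speed limit or range.

## Robot

A 6-joint arm with a two-finger parallel gripper is mounted at the origin on a cart in front of the work surface, level with it; the furniture and walls round the work are solid. World frame = base frame: x ahead of the robot, y to its left, z up, the work surface at z = 0. Lengths are in mm, angles in rad, forces in N, time in s.
With the tool pointing down it reaches from about 300 to 775 mm from the base axis. Payload 14.6 kg.
Tool frame: the origin (TCP) lies midway between the tips of the shut fingers; the grasp point (between the pads) lies env.hold_point_z behind it (env.hold_point_z is the distance from the TCP to the grasp point, in mm); z points along the fingers, y is the line along which they close (so a half turn about z gives the same grasp; the last joint's range is limited). The gripper opens to 85 mm and grips with 20 to 120 N. Pads are 22 mm wide; open, the fingers measure 114 mm over their backs; the gripper's body (76 mm by 85 mm) begins 54 mm behind the grasp point. The pads swing forward as they close: fully open they stand 13 mm farther back than shut.
Start: joints at [1.197, 0.3, 1.521, -0, 1.321, -0.067], TCP at [166.103, 524.308, 231.281] pointing down, gripper open.
Joint ranges: [-3.03, 3.03], [-0.79, 2.21], [0.23, 2.52], [-1.04, 4.18], [0, 3.07], [-2.55, 2.55]. Speed limits (rad/s): [2.22, 2.22, 2.57, 3.14, 3.14, 3.14].

## Interface

Orientations are given as a unit quaternion [w, x, y, z].
In Python, from station import env gives the robot as it stands.
- The arm moves only by the tool carry_out, never from a script. Its argument "deltas" is a list of rows, each a list of 2 entries, a list of its own where there are three numbers: the shift along the world's x, y, z in m, then the turn, a rotation vector about the world's x, y, z in rad. A call has 1 to 12 rows; each row is the pose to reach, as a shift and turn from the pose commanded when the call began; what a row does not reach only later rows make up. A row lasts 1/8 s, in which the tool goes at most 62.5 mm and 10.7 degrees, less where a joint would pass 70% of its speed; a pose out of reach is approached as far as the arm can. A call with a gripper value outside its range is refused whole. "claw" is the opening, from -1 (shut) to 1 (fully open), set as the call begins (left out, the last holds). The fingers move at their own pace and stop on an object; "newtons" is the grip in N (left out, the last holds). Time passes only in rows, so rows that repeat a pose let the fingers close. It gives the time, the measured TCP pose, the force, the opening and the grip force at its end, in the units of the state.
- env.get_state(): the state, without advancing time (a new reading comes with each control period).
- env.camera(name): name is "scene" or "side" or "wrist"; returns a dict with "pixels" (480x640x3 uint8, blue, green, red), "camera_matrix" (3x3 intrinsics, pixels), "R" (3x3) and "t" (3): a world point X has camera coordinates R X + t; the wrist camera has in their place "T_tool_cam" (4x4, takes a point from camera to tool coordinates, whose origin is the TCP and whose axes are the flange's). Camera axes: x right, y down, z forward; pixel columns grow to the right and rows downward; lengths in mm; the calibration is good to about 2 mm. A picture is of the moment at which its call begins: read the wrist's pose just before it. There is no depth.
- env.sign_off(): hands the job in; it is judged then, once.
The state is a dict: "time_s": time; "joint_pos": joint angles; "qd": joint speeds; "joint_efforts": joint torques, N m; "ee_pos": TCP position; "ee_rot": TCP orientation; "wrist_force": force on the tool from outside, world axes, zero at the start; "torque": the same for the moment, N m; "gripper_width": finger opening in mm; "grasp_force": force on a finger pad.
Only numpy, scipy, OpenCV 4.12 (cv2) and the standard library are available. Lean on these libraries where they do the work, as an engineer would, in place of code of your own. Each camera call takes 0.05 s, during which the arm holds its last target. There are 200 camera calls.

## Working session

There is one attempt and no reset: what is moved stays moved. The work goes in short steps, Python scripts to look and compute and a tool call to move; the robot and the scene stay as the last step left them, time stands still between calls to the robot, and variables do not carry over. Pictures are saved under pics/ and viewed, at most 10 in all, crops included, and the job is handed in when it is done.

Besides the shell and the picture viewer there is one more tool, called after "Call:" as a command line: name --argument value ..., lists and objects as JSON in quotes. carry_out: Moves the arm, as the interface text tells. Its arguments: {"type":"object","properties":{"deltas":{"type":"array"},"claw":{"type":"number"},"newtons":{"type":"number"}},"required":["deltas"]}

```bash
mkdir -p pics
python3 - <<'E'
from station import env
import cv2,numpy as np
s=env.get_state(); print(s); print(env.hold_point_z)
for n in ("scene","side","wrist"):
    c=env.camera(n); cv2.imwrite(f"pics/{n}0.png",c["pixels"]); np.savez(f"{n}0.npz",**{k:v for k,v in c.items()})
    print(n,{k:np.round(v,3).tolist() for k,v in c.items() if k!="pixels"})
E
```

```text
{'time_s': 0.0, 'joint_pos': array([ 1.19743657e+00,  3.00508554e-01,  1.52158521e+00, -2.49217846e-05,
        1.32070196e+00, -6.65826051e-02]), 'qd': array([-3.99355362e-04,  2.31155006e-04, -9.38901829e-05,  1.12378742e-03,
       -2.35552063e-03,  9.69210725e-04]), 'joint_efforts': array([-2.90825803e-03, -5.43497014e+01, -3.61800849e+01, -2.40526542e-04,
        3.89278590e-03,  1.06941045e-04]), 'ee_pos': array([166.00656704, 524.10199441, 230.69902146]), 'ee_rot': array([-1.19476096e-04,  1.52784711e-01,  9.88259313e-01, -5.89677588e-04]), 'wrist_force': array([ 0.12354775,  0.27267248, -0.28912334]), 'torque': array([ 0.01217924,  0.01278212, -0.0109809 ]), 'grasp_force': 0.0, 'gripper_width': 85.50537067943948}
18.700000000000003
scene {'camera_matrix': [[432.974, 0.0, 312.454], [0.0, 432.974, 242.856], [0.0, 0.0, 1.0]], 'R': [[-0.832, -0.554, 0.013], [-0.395, 0.577, -0.714], [0.388, -0.6, -0.7]], 't': [437.749, 269.195, 715.055]}
side {'camera_matrix': [[536.562, 0.0, 315.18], [0.0, 536.562, 237.05], [0.0, 0.0, 1.0]], 'R': [[0.839, -0.545, 0.006], [-0.309, -0.484, -0.819], [0.449, 0.685, -0.574]], 't': [-456.917, 203.236, 849.758]}
wrist {'camera_matrix': [[372.783, 0.0, 320.301], [0.0, 372.783, 245.878], [0.0, 0.0, 1.0]], 'T_tool_cam': [[-0.001, -0.959, -0.282, 71.293], [1.0, -0.001, 0.0, -1.275], [-0.0, -0.282, 0.959, -142.216], [0.0, 0.0, 0.0, 1.0]]}
```

View pics/scene0.png

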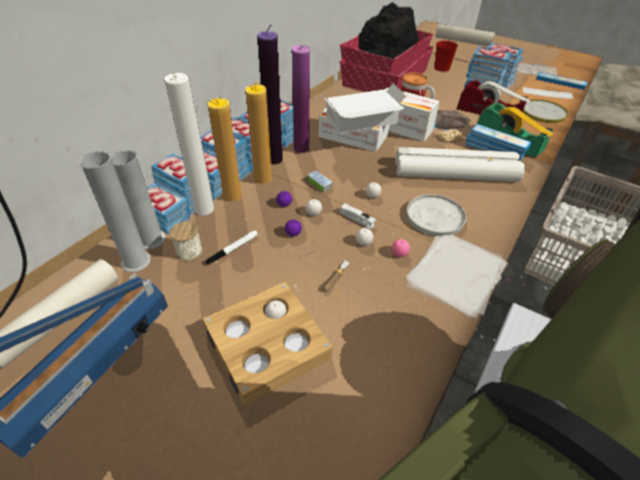

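View pics/side0.png

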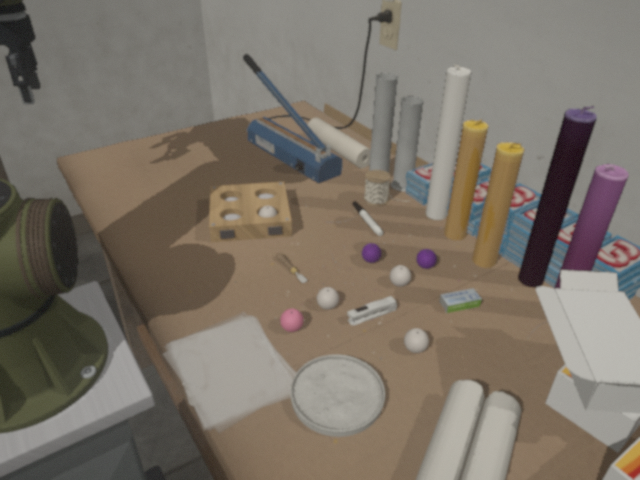

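Candidates, as scene pixel / side pixel:
- White balls: (314,207)/(401,275), (374,190)/(416,340), (364,237)/(328,297).
- Seated white ball: (276,309)/(267,212).
- Not meant: pink (400,247)/(291,320), and purple (285,198) and (293,228).

I choose the three loose white ones. Next is a close crop to check them.

```bash
cat > h.py <<'E'
import numpy as np,cv2
from scipy.optimize import least_squares
def load(n): return dict(np.load(n+".npz"))
def proj(c,X):
    X=np.atleast_2d(X); p=(c["R"]@X.T).T+c["t"].ravel(); u=(c["camera_matrix"]@p.T).T
    return u[:,:2]/u[:,2:]
def tri(cams,pix):
    f=lambda X: np.concatenate([(proj(c,X)[0]-p) for c,p in zip(cams,pix)])
    r=least_squares(f,[450,150,20]); return r.x,r.fun
def ball(c,p,r=16):
    im=c["pixels"]; x,y=map(int,p); roi=im[y-r:y+r,x-r:x+r]
    hsv=cv2.cvtColor(roi,cv2.COLOR_BGR2HSV)
    m=((hsv[...,1]<70)&(hsv[...,2]>90)).astype(np.uint8)
    n,l,st,ce=cv2.connectedComponentsWithStats(m)
    i=l[r,r]; 
    return ce[i]+[x-r,y-r],st[i].tolist()
E
python3 - <<'E'
from h import *
S,D=load("scene0"),load("side0")
for a,b in (((314,207),(401,275)),((374,190),(416,340)),((364,237),(328,297))):
    pa,sa=ball(S,a);pb,sb=ball(D,b); X,r=tri((S,D),(pa,pb)); print(pa.round(1),sa,pb.round(1),sb,X.round(1),r.round(1))
def crop(c,x,y,w,h): return cv2.resize(c["pixels"][y:y+h,x:x+w],(400,300),interpolation=cv2.INTER_CUBIC)
o=np.vstack([np.hstack([crop(S,190,275,160,120),crop(D,190,160,120,90)]),np.hstack([crop(S,260,160,160,120),crop(D,280,230,180,135)])])
cv2.imwrite("pics/crop1.png",o)
E
```

```text
[313.4 207. ] [7, 8, 17, 17, 229] [399.9 275.3] [4, 5, 23, 24, 430] [ 630.5 -161.3   18. ] [ 0.1  0.1  0.1 -0.1]
[373.1 189.7] [7, 8, 17, 16, 208] [415.9 340.1] [3, 3, 27, 27, 575] [ 543.4 -303.9   18. ] [ 0.2  0.2  0.1 -0.1]
[364.9 232.9] [7, 0, 21, 25, 364] [327.4 297.7] [3, 5, 26, 25, 476] [ 478.6 -144.4   23.2] [ 0.9  1.   0.9 -0.7]
```

View pics/crop1.png

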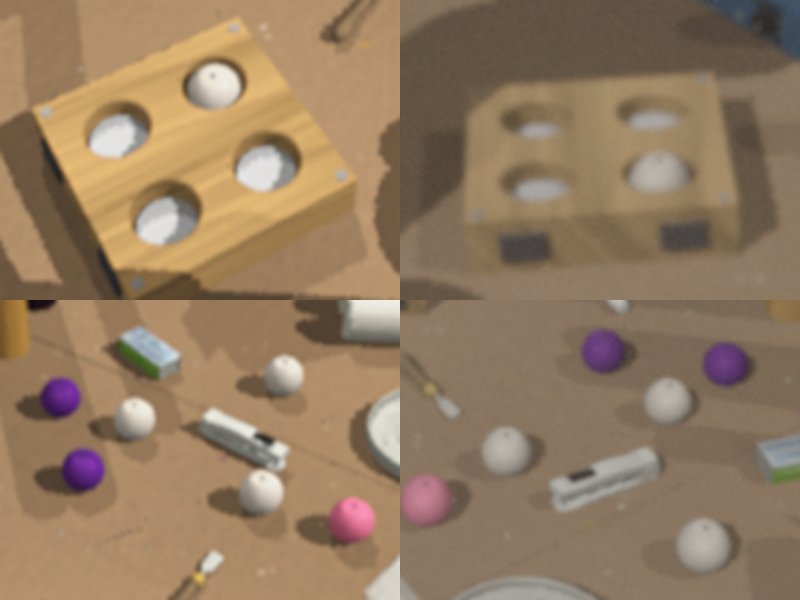

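The crop confirms three plain white balls, two purple and one pink. The seated ball is in the carrier's upper-right well in the scene view, crop (215,85). Now I fit the carrier from the wells and screws.

```bash
cat > fit.py <<'E'
from h import *
S,D=load("scene0"),load("side0")
s=lambda p:np.array(p)/2.5+[190,275]
d=lambda p:(np.array(p)-[400,0])*0.3+[190,160]
# wells order by scene: left, top(seated), right, bottom
Ws=s([(118,132),(215,86),(267,166),(167,214)]); Wd=d([(652,113),(660,173),(541,184),(535,120)])
Ss=s([(45,112),(233,28),(341,175),(137,284)]); 
pts=lambda p,r: np.array([[p[0]+r*2**.5*np.cos(p[2]+k*np.pi/2),p[1]+r*2**.5*np.sin(p[2]+k*np.pi/2),40] for k in range(4)])
best=None
for sg in (1,-1):
  for y0 in np.arange(0,6.28,.5):
    def f(p):
        o=lambda r: pts(p,r)[::sg]
        return np.concatenate([(proj(S,o(39))-Ws).ravel(),(proj(D,o(39))-Wd).ravel(),(proj(S,o(p[3]))-Ss).ravel()])
    r=least_squares(f,[450,150,y0,75])
    if best is None or r.cost<best[0]: best=(r.cost,r.x,r.fun,pts(r.x,39)[::sg])
print(best[0],best[1].round(3),best[2].round(1).tolist()); print(best[3].round(1))
E
python3 fit.py
python3 - <<'E'
from h import *
S,D=load("scene0"),load("side0")
X,r=tri((S,D),((364.4,237.2),(327.4,297.7)));print(X.round(1),r.round(1))
# bystanders rough table positions
for n,a,z in (("stapler1",(340,207),15),("stapler2",(375,224),15),("pink",(400,247),18),("purp1",(293,228),18),("purp2",(285,198),18),("tin",(436,214),10),("box",(319,181),10)):
    K=S["camera_matrix"];v=S["R"].T@np.linalg.inv(K)@[*a,1];o=-S["R"].T@S["t"].ravel();print(n,(o+v*(z-o[2])/v[2]).round(0))
E
```

```text
15.887553502477138 [494.23  194.865   1.923  76.888] [-0.4, -1.7, -0.5, -1.5, -0.1, -2.5, -0.5, -1.0, -1.2, -1.5, -1.2, -1.4, -2.0, -2.1, -0.7, -1.3, 0.6, 0.3, 0.4, 0.0, 0.4, 0.4, 0.5, 0.3]
[[546.  213.9  40. ]
 [513.3 143.1  40. ]
 [442.5 175.8  40. ]
 [475.2 246.6  40. ]]
[ 479.5 -139.7   17.2] [-0.2 -0.3 -0.2  0.2]
stapler1 [ 580. -201.   15.]
stapler2 [ 481. -195.   15.]
pink [ 399. -155.   18.]
purp1 [628. -73.  18.]
purp2 [ 708. -151.   18.]
tin [ 378. -315.   10.]
box [ 683. -267.   10.]
```

Call:
carry_out --deltas '[[[0.04,-0.035,0],[0,0,-0.16]],[[0.08,-0.07,0],[0,0,-0.32]],[[0.12,-0.105,-0.01],[0,0,-0.48]],[[0.16,-0.14,-0.02],[0,0,-0.64]],[[0.2,-0.175,-0.03],[0,0,-0.8]],[[0.24,-0.21,-0.04],[0,0,-0.96]],[[0.28,-0.245,-0.05],[0,0,-1.12]],[[0.31,-0.275,-0.05],[0,0,-1.264]],[[0.328,-0.294,-0.05],[0,0,-1.264]],[[0.328,-0.294,-0.05],[0,0,-1.264]],[[0.328,-0.294,-0.05],[0,0,-1.264]]]' --claw 0.4 --newtons 20

```text
time_s: 1.52
ee_pos: [493.6, 230.8, 181.1]
ee_rot: [-0.0, 0.707, 0.707, -0.0]
wrist_force: [-0.0, 0.2, 0.2]
gripper_width: 59.6
grasp_force: 0.0
```

```bash
cat >> h.py <<'E'
def wrist(env,name):
    from scipy.spatial.transform import Rotation as Rn
    s=env.get_state(); c=env.camera("wrist"); q=s["ee_rot"]
    T=np.eye(4);T[:3,:3]=Rn.from_quat([q[1],q[2],q[3],q[0]]).as_matrix();T[:3,3]=s["ee_pos"]
    W=np.linalg.inv(T@c["T_tool_cam"]); c["R"],c["t"]=W[:3,:3],W[:3,3]
    cv2.imwrite(f"pics/{name}.png",c["pixels"]); np.savez(name+".npz",**c)
    print({k:np.round(s[k],3).tolist() for k in ("time_s","ee_pos","ee_rot","wrist_force","gripper_width","joint_pos")})
    return c
def back(c,a,z):
    v=c["R"].T@np.linalg.inv(c["camera_matrix"])@[*a,1];o=-c["R"].T@c["t"].ravel();return o+v*(z-o[2])/v[2]
E
python3 - <<'E'
from h import *
from station import env
wrist(env,"w1")
E
```

```text
{'time_s': 1.525, 'ee_pos': [493.601, 230.759, 181.111], 'ee_rot': [-0.0, 0.707, 0.707, -0.0], 'wrist_force': [-0.009, 0.182, 0.228], 'gripper_width': 59.646, 'joint_pos': [0.37, 0.335, 1.596, 0.0, 1.211, 0.37]}
```

View pics/w1.png

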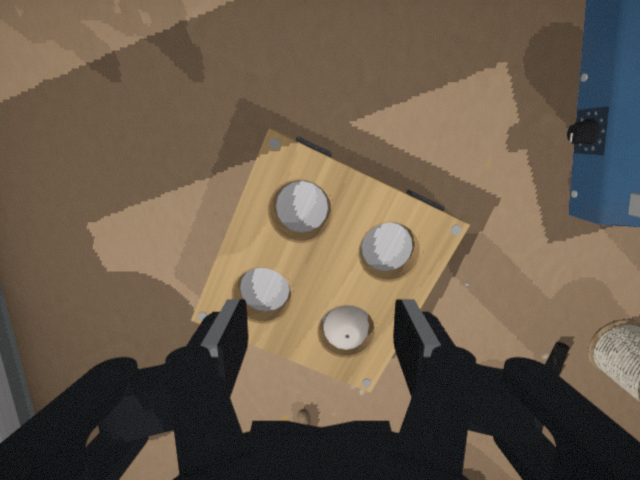

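The wrist view shows the carrier with screws at (275,144), (455,230), (366,383) and (203,317). The seated ball is at (346,327) and the empty wells are at about (302,207), (387,247) and (266,291).

Run:
```python
from h import *
c=load("w1")
P=np.array([back(c,a,40)[:2] for a in [(275,144),(455,230),(366,383),(203,317)]]);m=P.mean(0)
print(P.round(1),m.round(1)); C=np.array([back(c,a,40)[:2] for a in [(268,129),(469,226),(370,392),(192,321)]]);print(C.round(1),C.mean(0).round(1))
d=(P-m); u=(d[1]-d[0]+d[2]-d[3]);u/=np.linalg.norm(u);v=np.array([-u[1],u[0]]);print(np.degrees(np.arctan2(*u[::-1])),np.linalg.norm(P[1]-P[0]),np.linalg.norm(P[2]-P[1]))
for i,j in ((-1,-1),(-1,1),(1,-1),(1,1)):
    w=m+39*(i*u+j*v);print(w.round(1),proj(c,[*w,40])[0].round(0))
```

```text
[[460.4 295.8]
 [599.  230.8]
 [534.2  91. ]
 [395.2 155.7]] [497.2 193.3]
[[455.7 306.3]
 [609.6 234. ]
 [538.1  81.6]
 [385.6 152. ]] [497.3 193.5]
-25.0508936889867 153.0542361904295 154.14602472765282
[445.4 174.5] [262. 296.]
[478.4 245.2] [301. 212.]
[516.  141.5] [347. 332.]
[549.1 212.1] [390. 253.]
```

Call:
carry_out --deltas '[[[0,-0.06,0],[0,0,0]],[[0,-0.12,0],[0,0,0]],[[0,-0.18,0],[0,0,0]],[[0.0,-0.24,0],[0,0,0]],[[0,-0.295,-0.0],[0,0,0]],[[0,-0.295,0],[0,0,0]],[[0,-0.295,0],[0,0,0]]]'

```text
time_s: 2.45
ee_pos: [494.0, -63.8, 181.3]
ee_rot: [-0.0, 0.707, 0.707, 0.0]
wrist_force: [0.3, 0.3, 0.5]
gripper_width: 59.5
grasp_force: 0.0
```

Run:
```python
from h import *
from station import env
c=wrist(env,"w2")
for X in ((630.5,-161,17.3),(543.4,-304,17.3),(479.5,-139.7,17.3)):
    p=proj(c,X)[0]; print(p.round(0))
    if 30<p[0]<610 and 30<p[1]<450:
        q,st=ball(c,p,34); print(q,st,back(c,q,18).round(1))
```

```text
{'time_s': 2.45, 'ee_pos': [494.034, -63.76, 181.33], 'ee_rot': [-0.0, 0.707, 0.707, 0.0], 'wrist_force': [0.267, 0.317, 0.516], 'gripper_width': 59.475, 'joint_pos': [-0.202, 0.234, 1.726, 0.0, 1.181, -0.203]}
[469. 327.]
[471.37887828 328.83353222] [13, 14, 48, 45, 1676] [ 632.3 -162.2   18. ]
[368. 453.]
[304. 306.]
[305.85376478 307.41630367] [15, 13, 45, 46, 1607] [ 481.2 -140.7   18. ]
```

View pics/w2.png

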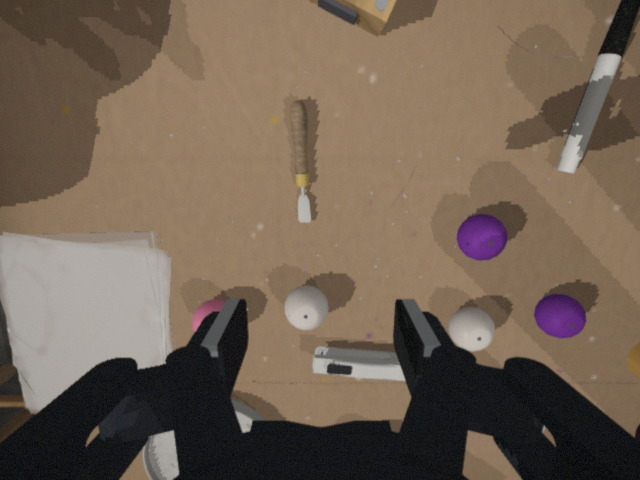

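The wrist view shows white ball C at (306,307) and A at (471,329), with the stapler at (360,362). Finger paths along x look clear. Grasping C.

Call:
carry_out --deltas '[[[-0.007,-0.04,-0.03],[0,0,0]],[[-0.0135,-0.0755,-0.06],[0,0,0]],[[-0.0135,-0.0755,-0.1],[0,0,0]],[[-0.0135,-0.0755,-0.135],[0,0,0]],[[-0.0135,-0.0755,-0.16],[0,0,0]],[[-0.0135,-0.0755,-0.171],[0,0,0]],[[-0.0135,-0.0755,-0.171],[0,0,0]],[[-0.0135,-0.0755,-0.171],[0,0,0]]]'

```text
time_s: 3.5
ee_pos: [481.3, -140.1, 11.3]
ee_rot: [0.001, 0.707, 0.707, 0.0]
wrist_force: [-0.4, 0.8, -0.0]
gripper_width: 59.9
grasp_force: 0.0
```

Call:
carry_out --deltas '[[[0,0,0],[0,0,0]],[[0,0,0],[0,0,0]],[[0,0,0],[0,0,0]],[[0,0,0],[0,0,0]],[[0,0,0],[0,0,0]],[[0,0,0],[0,0,0]]]' --claw -0.3 --newtons 20

```text
time_s: 4.25
ee_pos: [481.1, -140.3, 11.3]
ee_rot: [0.001, 0.707, 0.707, 0.0]
wrist_force: [-1.3, 2.3, 7.4]
gripper_width: 38.3
grasp_force: 19.3
```

Call:
carry_out --deltas '[[[0,0,0.008],[0,0,0]],[[0,0,0.02],[0,0,0]],[[0,0,0.04],[0,0,0]],[[0,0,0.04],[0,0,0]]]'

```text
time_s: 4.75
ee_pos: [481.4, -140.5, 51.9]
ee_rot: [0.001, 0.707, 0.707, 0.001]
wrist_force: [0.3, -1.1, 0.7]
gripper_width: 38.2
grasp_force: 20.3
```

Call:
carry_out --deltas '[[[0,0.02,0.03],[0,0,0]],[[-0.006,0.07,0.04],[0,0,0]],[[-0.013,0.125,0.04],[0,0,0]],[[-0.02,0.18,0.04],[0,0,0]],[[-0.027,0.235,0.04],[0,0,0]],[[-0.033,0.285,0.04],[0,0,0]],[[-0.036,0.315,0.04],[0,0,0]],[[-0.036,0.315,0.03],[0,0,0]],[[-0.036,0.315,0.015],[0,0,0]],[[-0.036,0.315,0.0],[0,0,0]],[[-0.036,0.315,-0.007],[0,0,0]],[[-0.036,0.315,-0.007],[0,0,0]]]'

```text
time_s: 6.25
ee_pos: [444.5, 174.4, 42.7]
ee_rot: [-0.0, 0.707, 0.707, -0.0]
wrist_force: [-1.2, -0.1, -0.9]
gripper_width: 38.2
grasp_force: 20.5
```

Run:
```python
from h import *
from station import env
c=wrist(env,"w3")
d=env.camera("side");s=env.camera("scene")
f=lambda c,x,y,w,h:cv2.resize(c["pixels"][y:y+h,x:x+w],(400,300),interpolation=cv2.INTER_CUBIC)
o=np.vstack([np.hstack([f(s,180,260,160,120),f(d,190,150,120,90)]),np.hstack([f(c,200,90,320,240),f(c,240,200,200,150)])])
cv2.imwrite("pics/crop2.png",o)
```

```text
{'time_s': 6.25, 'ee_pos': [444.469, 174.39, 42.713], 'ee_rot': [-0.0, 0.707, 0.707, -0.0], 'wrist_force': [-1.169, -0.057, -0.883], 'gripper_width': 38.158, 'joint_pos': [0.297, 0.4, 1.886, 0.0, 0.857, 0.298]}
```

View pics/crop2.png

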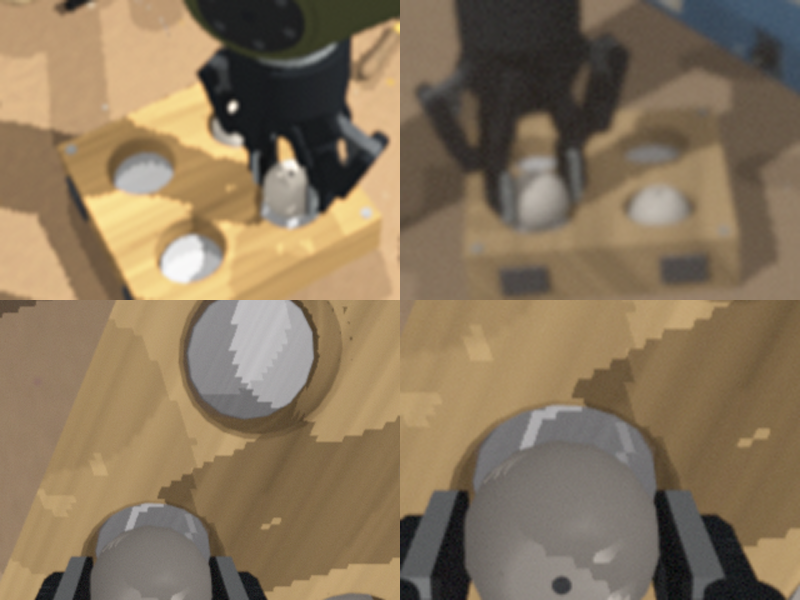

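The held ball is centred over the left well: wrist crop ball x≈562, rim x≈565. Releasing, rising and shutting.

Call:
carry_out --deltas '[[[0,0,0],[0,0,0]],[[0,0,0],[0,0,0]],[[0,0,0],[0,0,0]],[[0,0,0.02],[0,0,0]],[[0,0,0.05],[0,0,0]],[[0,0,0.05],[0,0,0]]]' --claw 0.3

```text
time_s: 7.15
ee_pos: [445.6, 175.1, 95.1]
ee_rot: [0.001, 0.707, 0.707, 0.002]
wrist_force: [0.3, -0.7, -0.4]
gripper_width: 55.1
grasp_force: 0.0
```

Call:
carry_out --deltas '[[[0,0,0],[0,0,0]],[[0,0,0],[0,0,0]],[[0,0,0],[0,0,0]],[[0,0,-0.01],[0,0,0]],[[0,0,-0.02],[0,0,0]],[[0,0,-0.026],[0,0,0]],[[0,0,-0.028],[0,0,0]]]' --claw -1

```text
time_s: 8.02
ee_pos: [444.4, 174.8, 64.7]
ee_rot: [-0.0, 0.707, 0.707, -0.0]
wrist_force: [0.5, 0.3, 0.1]
gripper_width: 0.1
grasp_force: 0.0
```

Call:
carry_out --deltas '[[[0,0,-0.002],[0,0,0]],[[0,0,-0.004],[0,0,0]],[[0,0,-0.006],[0,0,0]],[[0,0,-0.008],[0,0,0]],[[0,0,-0.008],[0,0,0]]]'

```text
time_s: 8.65
ee_pos: [444.7, 174.8, 57.4]
ee_rot: [0.0, 0.707, 0.707, 0.0]
wrist_force: [0.7, -0.8, 1.8]
gripper_width: -0.1
grasp_force: 1.1
```

Call:
carry_out --deltas '[[[0,0,-0.002],[0,0,0]],[[0,0,-0.004],[0,0,0]],[[0,0,-0.004],[0,0,0]]]'

```text
time_s: 9.02
ee_pos: [444.7, 174.8, 53.3]
ee_rot: [0.0, 0.707, 0.707, 0.0]
wrist_force: [-0.6, 0.8, 2.3]
gripper_width: 0.1
grasp_force: 0.9
```

Call:
carry_out --deltas '[[[0,0,-0.0015],[0,0,0]],[[0,0,-0.003],[0,0,0]],[[0,0,-0.003],[0,0,0]]]'

```text
time_s: 9.4
ee_pos: [444.7, 174.8, 50.3]
ee_rot: [0.0, 0.707, 0.707, 0.0]
wrist_force: [0.2, 0.6, 3.2]
gripper_width: 0.1
grasp_force: 1.3
```

Call:
carry_out --deltas '[[[0,0,-0.0015],[0,0,0]],[[0,0,-0.003],[0,0,0]],[[0,0,-0.003],[0,0,0]]]'

```text
time_s: 9.78
ee_pos: [445.0, 174.9, 47.9]
ee_rot: [0.0, 0.707, 0.707, 0.0]
wrist_force: [-1.3, -0.6, 12.6]
gripper_width: -0.2
grasp_force: 6.2
```

Call:
carry_out --deltas '[[[0,0,-0.0005],[0,0,0]],[[0,0,-0.001],[0,0,0]],[[0,0,-0.001],[0,0,0]],[[0,0,-0.001],[0,0,0]]]'

```text
time_s: 10.28
ee_pos: [445.5, 175.1, 47.8]
ee_rot: [0.001, 0.707, 0.707, 0.001]
wrist_force: [-5.1, -1.1, 24.3]
gripper_width: -0.1
grasp_force: 12.0
```

The stop is firm at z=47.8 (24 N). Next is ball A.

Call:
carry_out --deltas '[[[0,0,0.02],[0,0,0]],[[0.02,-0.036,0.055],[0,0,0]]]'

```text
time_s: 10.52
ee_pos: [463.4, 139.4, 100.9]
ee_rot: [-0.001, 0.706, 0.708, -0.001]
wrist_force: [0.3, 0.1, 0.5]
gripper_width: 0.1
grasp_force: 0.0
```

Call:
carry_out --deltas '[[[0.025,-0.045,0],[0,0,0]],[[0.05,-0.09,0],[0,0,0]],[[0.075,-0.135,0],[0,0,0]],[[0.1,-0.18,0],[0,0,0]],[[0.125,-0.225,0.0],[0,0,0]],[[0.15,-0.27,0.0],[0,0,0]],[[0.1665,-0.3005,0.0],[0,0,0]],[[0.1665,-0.3005,-0.02],[0,0,0]],[[0.1665,-0.3005,-0.05],[0,0,0]],[[0.1665,-0.3005,-0.08],[0,0,0]],[[0.1665,-0.3005,-0.091],[0,0,0]],[[0.1665,-0.3005,-0.091],[0,0,0]]]' --claw 0.4

```text
time_s: 12.02
ee_pos: [630.7, -161.2, 9.7]
ee_rot: [-0.001, 0.707, 0.707, -0.0]
wrist_force: [0.9, -0.1, -0.5]
gripper_width: 60.1
grasp_force: 0.0
```

Call:
carry_out --deltas '[[[0,0,0],[0,0,0]],[[0,0,0],[0,0,0]],[[0,0,0],[0,0,0]],[[0,0,0],[0,0,0]],[[0,0,0],[0,0,0]],[[0,0,0],[0,0,0]]]' --claw -0.3 --newtons 20

```text
time_s: 12.78
ee_pos: [631.7, -161.8, 11.8]
ee_rot: [0.001, 0.707, 0.707, 0.001]
wrist_force: [-1.4, 0.8, 6.8]
gripper_width: 37.9
grasp_force: 20.2
```

Call:
carry_out --deltas '[[[0,0,0.008],[0,0,0]],[[0,0,0.02],[0,0,0]],[[0,0,0.04],[0,0,0]],[[0,0,0.04],[0,0,0]]]'

```text
time_s: 13.28
ee_pos: [632.2, -162.0, 52.9]
ee_rot: [0.002, 0.707, 0.707, 0.001]
wrist_force: [0.3, -0.3, -0.9]
gripper_width: 37.7
grasp_force: 20.3
```

Call:
carry_out --deltas '[[[0,0.02,0.03],[0,0,0]],[[-0.016,0.075,0.045],[0,0,0]],[[-0.028,0.13,0.045],[0,0,0]],[[-0.04,0.185,0.045],[0,0,0]],[[-0.052,0.24,0.045],[0,0,0]],[[-0.064,0.295,0.045],[0,0,0]],[[-0.076,0.345,0.045],[0,0,0]],[[-0.083,0.374,0.045],[0,0,0]],[[-0.083,0.374,0.03],[0,0,0]],[[-0.083,0.374,0.01],[0,0,0]],[[-0.083,0.374,-0.007],[0,0,0]],[[-0.083,0.374,-0.007],[0,0,0]]]'

```text
time_s: 14.78
ee_pos: [547.5, 211.5, 41.7]
ee_rot: [-0.001, 0.707, 0.707, -0.001]
wrist_force: [-0.1, 0.4, 0.7]
gripper_width: 38.0
grasp_force: 20.4
```

Run:
```python
from h import *
from station import env
c=wrist(env,"w4")
d=env.camera("side");s=env.camera("scene")
f=lambda c,x,y,w,h:cv2.resize(c["pixels"][y:y+h,x:x+w],(400,300),interpolation=cv2.INTER_CUBIC)
o=np.vstack([np.hstack([f(s,180,260,160,120),f(d,190,150,120,90)]),np.hstack([cv2.resize(c["pixels"],(400,300)),f(c,240,200,200,150)])])
cv2.imwrite("pics/crop3.png",o)
```

```text
{'time_s': 14.775, 'ee_pos': [547.515, 211.466, 41.674], 'ee_rot': [-0.001, 0.707, 0.707, -0.001], 'wrist_force': [-0.112, 0.39, 0.711], 'gripper_width': 37.986, 'joint_pos': [0.306, 0.599, 1.568, -0.0, 0.977, 0.307]}
```

View pics/crop3.png

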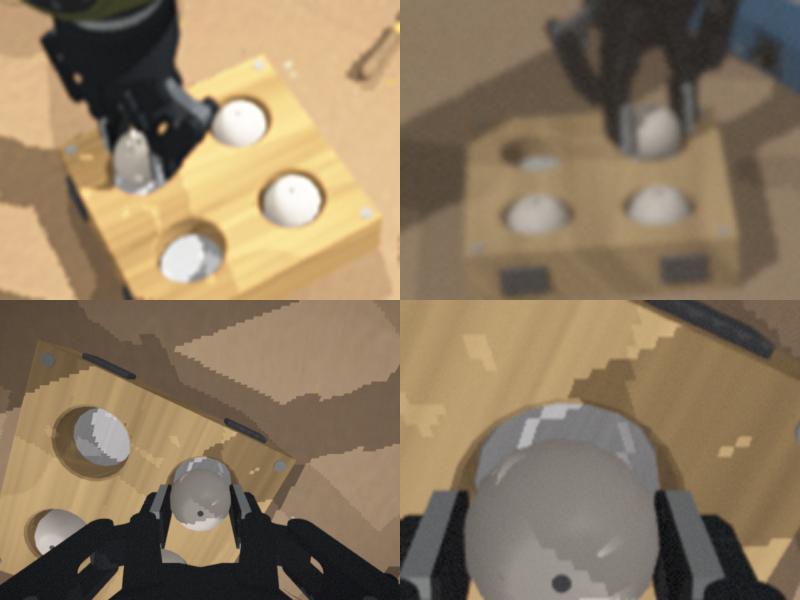

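Ball A is centred over the rear-left well (wrist crop ball x≈562, rim x≈567), and C is seated upright. Release and press.

Call:
carry_out --deltas '[[[0,0,0],[0,0,0]],[[0,0,0],[0,0,0]],[[0,0,0],[0,0,0]],[[0,0,0.02],[0,0,0]],[[0,0,0.05],[0,0,0]],[[0,0,0.05],[0,0,0]]]' --claw 0.3

```text
time_s: 15.68
ee_pos: [549.4, 212.8, 96.9]
ee_rot: [0.001, 0.707, 0.707, 0.002]
wrist_force: [0.4, -0.0, 0.1]
gripper_width: 55.9
grasp_force: 0.0
```

Call:
carry_out --deltas '[[[0,0,0],[0,0,0]],[[0,0,0],[0,0,0]],[[0,0,0],[0,0,0]],[[0,0,-0.01],[0,0,0]],[[0,0,-0.02],[0,0,0]],[[0,0,-0.026],[0,0,0]],[[0,0,-0.028],[0,0,0]]]' --claw -1

```text
time_s: 16.55
ee_pos: [547.9, 212.3, 64.6]
ee_rot: [-0.0, 0.707, 0.707, -0.0]
wrist_force: [-0.2, 0.2, 0.2]
gripper_width: 0.2
grasp_force: 0.0
```

Call:
carry_out --deltas '[[[0,0,-0.002],[0,0,0]],[[0,0,-0.004],[0,0,0]],[[0,0,-0.006],[0,0,0]],[[0,0,-0.008],[0,0,0]],[[0,0,-0.01],[0,0,0]],[[0,0,-0.01],[0,0,0]]]'

```text
time_s: 17.3
ee_pos: [548.3, 212.4, 55.6]
ee_rot: [0.0, 0.707, 0.707, 0.0]
wrist_force: [-0.7, -0.9, 3.9]
gripper_width: 0.0
grasp_force: 1.8
```

Call:
carry_out --deltas '[[[0,0,-0.0015],[0,0,0]],[[0,0,-0.003],[0,0,0]],[[0,0,-0.003],[0,0,0]]]'

```text
time_s: 17.68
ee_pos: [548.3, 212.4, 52.5]
ee_rot: [0.0, 0.707, 0.707, 0.0]
wrist_force: [0.5, 0.5, 3.2]
gripper_width: 0.4
grasp_force: 2.0
```

Call:
carry_out --deltas '[[[0,0,-0.0015],[0,0,0]],[[0,0,-0.003],[0,0,0]],[[0,0,-0.003],[0,0,0]]]'

```text
time_s: 18.05
ee_pos: [548.2, 212.4, 49.4]
ee_rot: [0.0, 0.707, 0.707, 0.0]
wrist_force: [0.2, -0.2, 3.1]
gripper_width: -0.3
grasp_force: 1.9
```

Call:
carry_out --deltas '[[[0,0,-0.001],[0,0,0]],[[0,0,-0.002],[0,0,0]],[[0,0,-0.002],[0,0,0]]]'

```text
time_s: 18.42
ee_pos: [548.2, 212.3, 47.4]
ee_rot: [0.0, 0.707, 0.707, 0.0]
wrist_force: [-0.8, -0.2, 4.7]
gripper_width: 0.3
grasp_force: 2.2
```

Call:
carry_out --deltas '[[[0,0,-0.001],[0,0,0]],[[0,0,-0.002],[0,0,0]],[[0,0,-0.002],[0,0,0]]]'

```text
time_s: 18.8
ee_pos: [548.7, 212.5, 46.5]
ee_rot: [0.0, 0.707, 0.707, 0.001]
wrist_force: [-2.6, -1.0, 15.9]
gripper_width: 0.2
grasp_force: 7.5
```

Call:
carry_out --deltas '[[[0,0,-0.0005],[0,0,0]],[[0,0,-0.001],[0,0,0]],[[0,0,-0.001],[0,0,0]]]'

```text
time_s: 19.18
ee_pos: [549.1, 212.6, 46.5]
ee_rot: [0.001, 0.707, 0.707, 0.001]
wrist_force: [-4.1, -2.1, 23.3]
gripper_width: -0.1
grasp_force: 11.6
```

The stop is firm at 46.5 (23 N). Next is ball B.

Call:
carry_out --deltas '[[[0,0,0.02],[0,0,0]],[[0,-0.03,0.055],[0,0,0]],[[0,-0.08,0.056],[0,0,0]]]'

```text
time_s: 19.55
ee_pos: [549.1, 132.5, 103.0]
ee_rot: [0.001, 0.706, 0.708, 0.002]
wrist_force: [0.1, -0.7, -0.0]
gripper_width: 0.4
grasp_force: 0.0
```

Call:
carry_out --deltas '[[[0,-0.055,0],[0,0,0]],[[0,-0.11,0],[0,0,0]],[[0,-0.165,0],[0,0,0]],[[0,-0.22,0],[0,0,0]],[[0,-0.275,0.0],[0,0,0]],[[-0.002,-0.33,0.0],[0,0,0]],[[-0.004,-0.385,0.0],[0,0,0]],[[-0.004,-0.425,0],[0,0,0]],[[-0.004,-0.437,-0.0],[0,0,0]],[[-0.004,-0.437,-0.02],[0,0,0]],[[-0.004,-0.437,-0.04],[0,0,0]]]' --claw 0.4

```text
time_s: 20.92
ee_pos: [543.9, -303.2, 58.4]
ee_rot: [-0.001, 0.707, 0.708, -0.0]
wrist_force: [-0.5, -0.5, 0.1]
gripper_width: 59.4
grasp_force: 0.0
```

Call:
carry_out --deltas '[[[0,0,-0.02],[0,0,0]],[[0,0,-0.04],[0,0,0]],[[0,0,-0.05],[0,0,0]],[[0,0,-0.05],[0,0,0]]]'

```text
time_s: 21.42
ee_pos: [543.9, -304.5, 9.5]
ee_rot: [-0.001, 0.707, 0.707, -0.0]
wrist_force: [0.9, -0.5, 0.2]
gripper_width: 59.8
grasp_force: 0.0
```

Call:
carry_out --deltas '[[[0,0,0],[0,0,0]],[[0,0,0],[0,0,0]],[[0,0,0],[0,0,0]],[[0,0,0],[0,0,0]],[[0,0,0],[0,0,0]],[[0,0,0],[0,0,0]]]' --claw -0.3 --newtons 20

```text
time_s: 22.18
ee_pos: [544.5, -305.0, 11.3]
ee_rot: [0.001, 0.707, 0.707, 0.0]
wrist_force: [0.4, 0.9, 6.6]
gripper_width: 38.4
grasp_force: 20.4
```

Call:
carry_out --deltas '[[[0,0,0.008],[0,0,0]],[[0,0,0.02],[0,0,0]],[[0,0,0.04],[0,0,0]],[[0,0,0.04],[0,0,0]]]'

```text
time_s: 22.68
ee_pos: [545.0, -305.3, 52.7]
ee_rot: [0.002, 0.707, 0.707, 0.0]
wrist_force: [-0.3, -0.1, 0.3]
gripper_width: 38.0
grasp_force: 20.4
```

Call:
carry_out --deltas '[[[0,0.02,0.03],[0,0,0]],[[-0.01,0.075,0.045],[0,0,0]],[[-0.017,0.13,0.045],[0,0,0]],[[-0.023,0.185,0.045],[0,0,0]],[[-0.03,0.24,0.045],[0,0,0]],[[-0.036,0.295,0.045],[0,0,0]],[[-0.043,0.35,0.045],[0,0,0]],[[-0.05,0.405,0.045],[0,0,0]],[[-0.056,0.46,0.045],[0,0,0]],[[-0.062,0.51,0.045],[0,0,0]],[[-0.066,0.54,0.045],[0,0,0]],[[-0.0665,0.55,0.045],[0,0,0]]]'

```text
time_s: 24.18
ee_pos: [477.1, 246.6, 95.1]
ee_rot: [-0.0, 0.706, 0.708, -0.0]
wrist_force: [-0.1, -0.5, -0.7]
gripper_width: 38.1
grasp_force: 20.4
```

Call:
carry_out --deltas '[[[0,0,-0.015],[0,0,0]],[[0,0,-0.035],[0,0,0]],[[0,0,-0.052],[0,0,0]],[[0,0,-0.052],[0,0,0]]]'

```text
time_s: 24.68
ee_pos: [477.1, 244.3, 41.7]
ee_rot: [-0.001, 0.707, 0.707, -0.001]
wrist_force: [0.2, 0.3, 0.7]
gripper_width: 38.3
grasp_force: 20.4
```

Run:
```python
from h import *
from station import env
c=wrist(env,"w5")
f=lambda c,x,y,w,h:cv2.resize(c["pixels"][y:y+h,x:x+w],(400,300),interpolation=cv2.INTER_CUBIC)
d=env.camera("side")
cv2.imwrite("pics/crop4.png",np.hstack([f(d,190,150,120,90),f(c,240,200,200,150)]))
```

```text
{'time_s': 24.675, 'ee_pos': [477.051, 244.266, 41.679], 'ee_rot': [-0.001, 0.707, 0.707, -0.001], 'wrist_force': [0.225, 0.26, 0.68], 'gripper_width': 38.327, 'joint_pos': [0.405, 0.507, 1.721, -0.0, 0.917, 0.406]}
```

View pics/crop4.png

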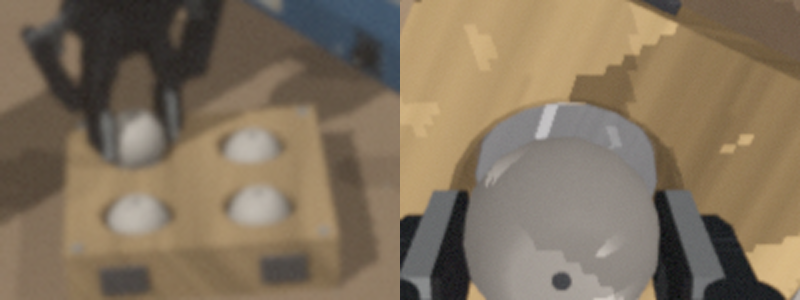

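Ball B is centred over the last well (ball x≈562, rim x≈567), and the other three are seated.

Call:
carry_out --deltas '[[[0,0,0],[0,0,0]],[[0,0,0],[0,0,0]],[[0,0,0],[0,0,0]],[[0,0,0.02],[0,0,0]],[[0,0,0.05],[0,0,0]],[[0,0,0.05],[0,0,0]]]' --claw 0.3

```text
time_s: 25.52
ee_pos: [478.6, 245.8, 95.4]
ee_rot: [0.001, 0.707, 0.707, 0.002]
wrist_force: [0.4, -0.2, -0.0]
gripper_width: 55.6
grasp_force: 0.0
```

Call:
carry_out --deltas '[[[0,0,0],[0,0,0]],[[0,0,0],[0,0,0]],[[0,0,0],[0,0,0]],[[0,0,-0.01],[0,0,0]],[[0,0,-0.02],[0,0,0]],[[0,0,-0.026],[0,0,0]],[[0,0,-0.028],[0,0,0]]]' --claw -1

```text
time_s: 26.4
ee_pos: [477.4, 245.2, 64.6]
ee_rot: [-0.0, 0.707, 0.707, -0.0]
wrist_force: [0.3, -0.3, 0.6]
gripper_width: -0.1
grasp_force: 0.0
```

Call:
carry_out --deltas '[[[0,0,-0.002],[0,0,0]],[[0,0,-0.004],[0,0,0]],[[0,0,-0.006],[0,0,0]],[[0,0,-0.008],[0,0,0]],[[0,0,-0.01],[0,0,0]],[[0,0,-0.012],[0,0,0]],[[0,0,-0.012],[0,0,0]]]'

```text
time_s: 27.28
ee_pos: [477.7, 245.4, 53.4]
ee_rot: [0.0, 0.707, 0.707, 0.0]
wrist_force: [-0.7, -0.5, 2.8]
gripper_width: -0.0
grasp_force: 1.3
```

Call:
carry_out --deltas '[[[0,0,-0.0015],[0,0,0]],[[0,0,-0.003],[0,0,0]],[[0,0,-0.003],[0,0,0]]]'

```text
time_s: 27.65
ee_pos: [477.7, 245.3, 50.3]
ee_rot: [0.0, 0.707, 0.707, 0.0]
wrist_force: [-0.3, -0.6, 2.9]
gripper_width: -0.1
grasp_force: 1.6
```

Call:
carry_out --deltas '[[[0,0,-0.001],[0,0,0]],[[0,0,-0.002],[0,0,0]],[[0,0,-0.002],[0,0,0]]]'

```text
time_s: 28.02
ee_pos: [477.7, 245.3, 48.3]
ee_rot: [0.0, 0.707, 0.707, 0.0]
wrist_force: [-0.7, -0.1, 4.4]
gripper_width: 0.4
grasp_force: 2.0
```

Call:
carry_out --deltas '[[[0,0,-0.001],[0,0,0]],[[0,0,-0.002],[0,0,0]],[[0,0,-0.002],[0,0,0]]]'

```text
time_s: 28.4
ee_pos: [477.7, 245.3, 46.3]
ee_rot: [0.0, 0.707, 0.707, 0.0]
wrist_force: [-0.4, -0.1, 4.3]
gripper_width: 0.2
grasp_force: 1.9
```

Call:
carry_out --deltas '[[[0,0,-0.0005],[0,0,0]],[[0,0,-0.001],[0,0,0]],[[0,0,-0.001],[0,0,0]]]'

```text
time_s: 28.78
ee_pos: [477.7, 245.3, 45.3]
ee_rot: [0.0, 0.707, 0.707, 0.0]
wrist_force: [-1.0, -0.4, 4.3]
gripper_width: -0.1
grasp_force: 2.3
```

Call:
carry_out --deltas '[[[0,0,-0.001],[0,0,0]],[[0,0,-0.0015],[0,0,0]],[[0,0,-0.0015],[0,0,0]]]'

```text
time_s: 29.15
ee_pos: [477.9, 245.5, 44.3]
ee_rot: [0.0, 0.707, 0.707, 0.0]
wrist_force: [-2.3, 0.1, 10.0]
gripper_width: 0.2
grasp_force: 5.0
```

Call:
carry_out --deltas '[[[0,0,-0.0005],[0,0,0]],[[0,0,-0.001],[0,0,0]],[[0,0,-0.001],[0,0,0]]]'

```text
time_s: 29.52
ee_pos: [478.3, 245.6, 44.2]
ee_rot: [0.0, 0.707, 0.707, 0.001]
wrist_force: [-3.5, -1.9, 19.9]
gripper_width: -0.1
grasp_force: 9.8
```

Firm stop at 44.2 (20 N). Withdraw and check.

Call:
carry_out --deltas '[[[0,0,0.02],[0,0,0]],[[0,0,0.06],[0,0,0]],[[0,0.02,0.11],[0,0,0]],[[0,0.02,0.14],[0,0,0]],[[0,0.02,0.14],[0,0,0]],[[0,0.02,0.14],[0,0,0]]]'

```text
time_s: 30.28
ee_pos: [477.2, 265.0, 181.6]
ee_rot: [-0.0, 0.707, 0.707, -0.001]
wrist_force: [0.2, -1.0, 0.2]
gripper_width: -0.0
grasp_force: 0.0
```

Run:
```python
from h import *
from station import env
c=wrist(env,"w6"); s=env.camera("scene")["pixels"]; d=env.camera("side")["pixels"]
o=np.vstack([np.hstack([cv2.resize(s,(400,300)),cv2.resize(d,(400,300))]),np.hstack([cv2.resize(c["pixels"],(400,300)),cv2.resize(d[150:240,190:310],(400,300))])])
cv2.imwrite("pics/final.png",o)
```

```text
{'time_s': 30.275, 'ee_pos': [477.156, 265.022, 181.553], 'ee_rot': [-0.0, 0.707, 0.707, -0.001], 'wrist_force': [0.154, -0.994, 0.213], 'gripper_width': -0.019, 'joint_pos': [0.44, 0.337, 1.592, -0.0, 1.214, 0.44]}
```

View pics/final.png

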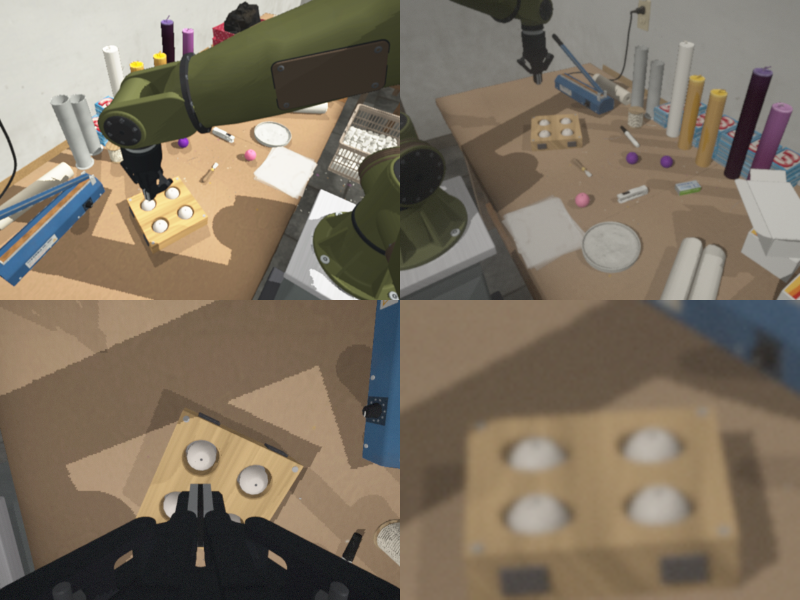

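All four wells hold upright white candles, with side-crop tops at about (535,455), (652,445), (535,513) and (660,503). The bystanders are where they were and the arm is clear, so I hand in.

```bash
python3 -c "
from station import env
print(env.sign_off())"
```

```text
the job is handed in; nothing more can be done
None
```

The three loose white candles now stand upright in the three empty wells, each pressed to a firm floor stop at about 20–24 N; the job was handed in at about 30 s, and sign-off returned no verdict.

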